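# Open the cheese press and draw out the mould

## Task

The cheese has been pressed long enough. Turn the press's red handwheel anticlockwise (seen from above), letting it climb as it turns, until the pressing plate is at least 5 mm clear above the rim of the white mould; only then draw the tray out by its black knob, fully to its stop, with the mould still standing in it. Do not knock over or shift the tin and the small bowl beside the press.

Things in the scene. Friction and masses are not known exactly. Their poses are not given: they have to be found in the camera images.
- press: Screw press fixed to the worktop. Origin: on the worktop (z = 0) straight below the spindle; z up; its -x side is the front, where the tray comes out. Wooden base 205 x 170 x 14 mm, 135 mm of it ahead of the origin. Steel columns at y = +-72 mm; crossbeam on them 32 mm (x) by 172 mm (y), top at 130 mm; nuts on it reach 143 mm. Above that only spindle and wheel.
- wheel_centre (a point): Centre of the red handwheel, on its axis, half-way up its rim; it climbs with the spindle. Round rim, outer diameter 66 mm, 20 mm tall, upright axis; it can be gripped across the rim from above in any direction. At wheel angle 0 it is 181 mm above the worktop; 28 mm free below the rim at its lowest.
- wheel (a joint): Handwheel angle in rad: 0 fully down, grows anticlockwise seen from above, upper stop 6.0. Each rad lifts wheel, spindle and plate together by 4.0 mm. Takes about 0.15 N m; stays where left. Starts between 0 and 0.9, the plate 9 to 5.4 mm below the mould's rim; the plate is 5 mm above the rim at 3.5.
- plate_underside (a point): Centre of the underside of the steel pressing plate (56 mm diameter, on the spindle's lower end): 59 mm above the worktop at wheel angle 0. At the start it reaches down inside the open mould and stops the mould from coming out.
- mould_centre (a point): Centre of the white round cheese mould, half-way up (25 mm above its underside, 25 mm below its rim). Loose, 88 mm outer diameter, 50 mm tall, open above, with a wooden disc 10 mm below its rim; stands in the tray with its rim 68 mm above the worktop. About 0.35 kg.
- tray (a joint): How far the steel tray is drawn out, in m: 0 fully in (the start), 0.085 at its outer stop, along the press's -x. Slides level with about 2 N of friction and stays where it is left.
- tray_knob (a point): Grip point of the tray's upright black knob: a post of 18 mm diameter, this point on its axis 49 mm above the worktop, the post's top 67 mm, the tray's tongue under it 21 mm above the worktop. With the tray in, it is 110 mm in front of the press's origin; moves with the tray.
- tray_seat (a point): Middle of the tray's floor, 18 mm above the worktop, where the mould stands: the tray is 102 x 102 mm with a low lip 8 mm above that floor; moves with the tray.
- tin_centre (a point): Centre of a loose food tin with a fruit label, 75 mm diameter, 58 mm tall, standing to the left (+y) of the press.
- bowl_centre (a point): Centre of a loose small cream bowl, 94 mm diameter, 45 mm tall, standing to the right (-y) of the press.
Not all that is in view belongs to the job. Leave any yellow look-alike of the part that bears mould_centre alone.

How it is judged:
By the outcome, as a careful person would: the job done as asked, in the order asked, and still so for the second after the job is handed in, with the robot touching nothing.
It also fails if it takes over 67 s, if anything falls off the work surface, if the arm or the gripper's body presses on something with over 40 N, if the wrist force passes 120 N, or if a joint passes its speed limit or range.

## Robot

A 6-joint arm with a two-finger parallel gripper is mounted at the origin on a cart in front of the work surface, level with it; the furniture and walls round the work are solid. World frame = base frame: x ahead of the robot, y to its left, z up, the work surface at z = 0. Lengths are in m, angles in rad, forces in N, time in s.
With the tool pointing down it reaches from about 0.35 to 0.85 m from the base axis. Payload 8.1 kg.
Tool frame: the origin (TCP) lies between the finger pads; the fingertips stand 14 mm ahead of it and the grasp point (between the pads) lies 5 mm behind it; z points along the fingers, y is the line along which they close (so a half turn about z gives the same grasp; the last joint's range is limited). The gripper opens to 93 mm and grips with 3 to 60 N. Pads are 15 mm wide; open, the fingers measure 128 mm over their backs; the gripper's body (75 mm by 188 mm) begins 65 mm behind the grasp point.
Start: joints at [-1.425, 0.13, 1.488, -0, 1.523, -0.085], TCP at [0.137, -0.584, 0.233] pointing down, gripper open.
Joint ranges: [-2.96, 2.96], [-0.89, 2.26], [0.02, 2.5], [-1.34, 4.48], [0, 2.73], [-2.66, 2.66]. Speed limits (rad/s): [2.39, 2.39, 2.79, 3.14, 3.14, 3.14].

## Interface

Orientations are given as a rotation vector (axis times angle).
In Python, from plant import robot gives the robot as it stands.
- The arm moves only by the tool arm_command, never from a script. Its argument "targets" is a list of rows, each an object of numbers: "x", "y", "z": the shift along the world's x, y, z in units of 500 mm (1.0 is 500 mm); "rx", "ry", "rz": the turn, a rotation vector about the world's x, y, z in units of 2 rad (1.0 is 2 rad); "claw": the closure in counts, from 0 (fully open) to 255 (shut). In form: [{"x": .., "y": .., "z": .., "rx": .., "ry": .., "rz": .., "claw": ..}, ...]. A call has 1 to 10 rows; each row is the pose to reach, as a shift and turn from the pose commanded when the call began; what a row does not reach only later rows make up. A row lasts 1/12 s, in which the tool goes at most 41.7 mm and 7.16 degrees, less where a joint would pass 70% of its speed; a pose out of reach is approached as far as the arm can. A call with a number of a shift or a turn outside -1 to 1 is refused whole. A call with a gripper value outside its range is refused whole. The fingers move at their own pace and stop on an object; "squeeze" is the grip in N (left out, the last holds). Time passes only in rows, so rows that repeat a pose let the fingers close. It gives the time, the measured TCP pose, the force, the opening and the grip force at its end, in the units of the state.
- robot.read_state(): the state, without advancing time (a new reading comes with each control period).
- robot.read_camera(name): name is "side" or "top"; returns (picture, depth): 480x640x3 uint8, red, green, blue; 480x640 float32, m along the optical axis (not along the pixel's ray), 0 where there is no reading.
- robot.get_calibration(name): a dict with "intrinsics" (3x3 intrinsics, pixels), "origin" and "orientation" of the camera in the world. Camera axes: x right, y up, looking along -z (the intrinsics and any distortion apply to the point x, -y, -z); pixel columns grow to the right and rows downward; lengths in m; the calibration is good to about 2 mm. A picture is of the moment at which its call begins. get_calibration takes no time and is no camera call.
- robot.close_job(): hands the job in; it is judged then, once.
The state is a dict: "t": time; "q": joint angles; "dq": joint speeds; "joint_torque": joint torques, N m; "tool_pos": TCP position; "orientation": TCP orientation; "force": force on the tool from outside, world axes, zero at the start; "wrist_torque": the same for the moment, N m; "opening": finger opening in m; "gripper_force": force on a finger pad.
Only numpy, scipy, OpenCV 4.12 (cv2) and the standard library are available. Lean on these libraries where they do the work, as an engineer would, in place of code of your own. Each camera call takes 0.05 s, during which the arm holds its last target. There are 200 camera calls.

## Working session

There is one attempt and no reset: what is moved stays moved. The work goes in short steps, Python scripts to look and compute and a tool call to move; the robot and the scene stay as the last step left them, time stands still between calls to the robot, and variables do not carry over. Pictures are saved under pics/ and viewed, at most 10 in all, crops included, and the job is handed in when it is done.

Besides the shell and the picture viewer there is one more tool, called after "Emit:" as name(argument=value, ...), one argument or row to a line, values as JSON. arm_command: Moves the arm, as the interface text tells. Shifts and turns lie within -1 to 1; 1 stands for 500 mm of shift or 2 rad of turn. Its arguments: {"type":"object","properties":{"targets":{"type":"array","items":{"type":"object","properties":{"x":{"type":"number","minimum":-1,"maximum":1},"y":{"type":"number","minimum":-1,"maximum":1},"z":{"type":"number","minimum":-1,"maximum":1},"rx":{"type":"number","minimum":-1,"maximum":1},"ry":{"type":"number","minimum":-1,"maximum":1},"rz":{"type":"number","minimum":-1,"maximum":1},"claw":{"type":"number"}}}},"squeeze":{"type":"number"}},"required":["targets"]}

```bash
mkdir -p pics; ls; cat > h.py <<'E'
from plant import robot
import numpy as np, cv2
def grab(n,f=None):
    p,d=robot.read_camera(n)
    if f: cv2.imwrite(f,p[:,:,::-1])
    return p,d
def cloud(n,d):
    c=robot.get_calibration(n);K=np.array(c["intrinsics"]);R=np.array(c["orientation"])
    if R.ndim==1 or R.shape!=(3,3): R=cv2.Rodrigues(R)[0]
    v,u=np.mgrid[0:480,0:640]
    P=np.stack([(u-K[0,2])/K[0,0]*d,-(v-K[1,2])/K[1,1]*d,-d],-1)
    return P@R.T+np.array(c["origin"])
E
python3 - <<'E'
from h import *
print(robot.read_state())
for n in("top","side"):
    print(robot.get_calibration(n)); p,d=grab(n,f"pics/{n}0.png"); np.savez(f"{n}0.npz",p=p,d=d)
E
```

```text
pics
{'t': 0.0, 'q': array([-1.42540051e+00,  1.31137387e-01,  1.48928075e+00, -1.08383247e-05,
        1.52300349e+00, -8.53526178e-02]), 'dq': array([ 0.00064136, -0.00051965,  0.00089398,  0.00108389,  0.00113966,
        0.00013857]), 'joint_torque': array([ 2.81510846e-03, -5.59850657e+01, -4.91747081e+01,  7.70469429e-02,
        3.55371006e-02, -1.29328332e-04]), 'tool_pos': array([ 0.13718975, -0.58354338,  0.23160083]), 'orientation': array([-3.11889086e+00, -3.61445613e-01,  1.03174473e-04]), 'force': array([ 0.00417052, -0.03832479, -0.50174508]), 'wrist_torque': array([-0.05612599,  0.03168511,  0.00792136]), 'gripper_force': 0.0, 'opening': 0.09297302044035617}
{'intrinsics': array([[609.60538559,   0.        , 313.30311059],
       [  0.        , 609.60538559, 233.87038477],
       [  0.        ,   0.        ,   1.        ]]), 'origin': array([0.49091565, 0.06743333, 1.32245353]), 'orientation': array([ 0.04921575, -0.07404891, -1.57276192])}
{'intrinsics': array([[492.09646426,   0.        , 314.90506659],
       [  0.        , 492.09646426, 247.78068914],
       [  0.        ,   0.        ,   1.        ]]), 'origin': array([0.90735186, 0.55010348, 0.85349691]), 'orientation': array([0.28604853, 0.89232801, 2.43632241])}
```

View pics/top0.png

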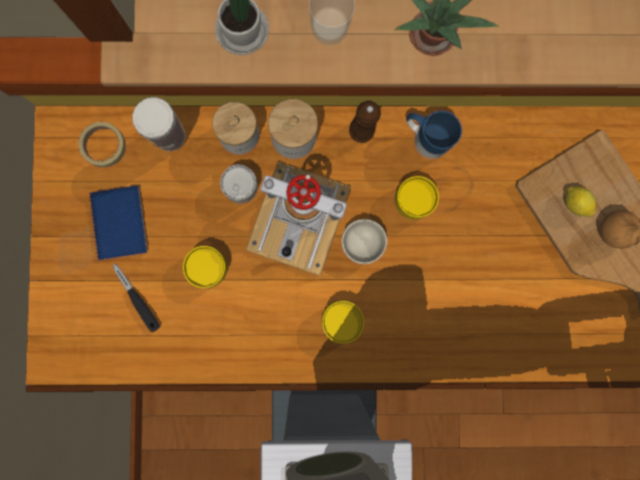

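View pics/side0.png

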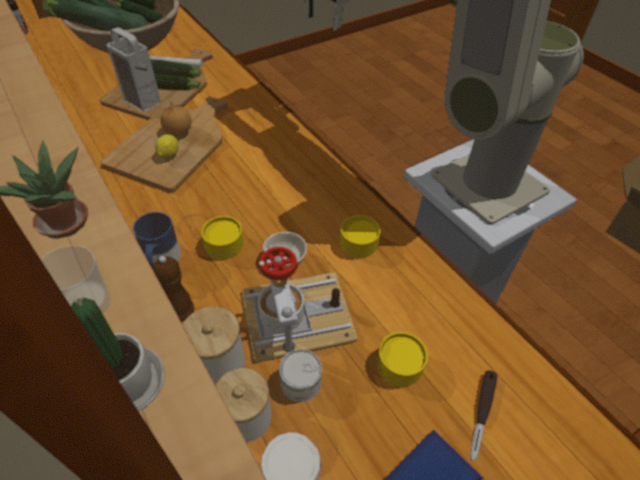

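The top view shows the wheel at (303,192), the knob at (287,250), the tin at (239,183) and the bowl at (364,242). The side view shows the wheel at (277,262) and the knob at (335,298). The yellow moulds are decoys.

```bash
cat > m.py <<'E'
from h import *
def meas(tag,lo=.15):
    out={}
    for n in("top","side"):
        z=np.load(f"{n}{tag}.npz");p=z["p"];W=cloud(n,z["d"])
        hsv=cv2.cvtColor(p,cv2.COLOR_RGB2HSV)
        ok=(z["d"]>0)&(abs(W[...,0]-.57)<.22)&(abs(W[...,1]-.09)<.2)
        red=ok&((hsv[...,0]<6)|(hsv[...,0]>174))&(hsv[...,1]>170)&(W[...,2]>lo)&(W[...,2]<.24)
        blk=ok&(hsv[...,2]<60)&(W[...,2]>.035)&(W[...,2]<.075)&(W[...,0]<.62)
        for k,m in(("red",red),("blk",blk)):
            q=W[m]
            if len(q)<5: print(n,k,len(q)); continue
            c=cv2.minEnclosingCircle(q[:,:2].astype(np.float32))
            print(n,k,len(q),"mean",q.mean(0).round(4),"zpct",np.percentile(q[:,2],[5,50,95]).round(4),"circ",np.round(c[0],4),round(c[1],4))
        out[n]=(p,W)
    return out
E
python3 - <<'E'
from m import *
o=meas("0")
p,W=o["top"]
for nm,(u,v) in dict(tin=(239,183),bowl=(364,242),nutL=(268,185),nutR=(339,209)).items():
    print(nm,W[v,u].round(3))
for nm,(u,v),lo,hi,r in(("tin",(239,183),.05,.066,.06),("bowl",(364,242),.038,.052,.07)):
    q=W.reshape(-1,3);c=W[v,u]
    q=q[(q[:,2]>lo)&(q[:,2]<hi)&(np.hypot(*(q[:,:2]-c[:2]).T)<r)]
    print(nm,cv2.minEnclosingCircle(q[:,:2].astype(np.float32)),len(q))
# crossbeam
q=W.reshape(-1,3);q=q[(q[:,2]>.122)&(q[:,2]<.15)&(abs(q[:,0]-.58)<.12)&(abs(q[:,1]-.09)<.12)]
print("beam",cv2.minAreaRect(q[:,:2].astype(np.float32)),len(q))
q=W.reshape(-1,3);q=q[(q[:,2]>.009)&(q[:,2]<.02)&(abs(q[:,0]-.56)<.15)&(abs(q[:,1]-.09)<.14)]
print("base",cv2.minAreaRect(q[:,:2].astype(np.float32)),len(q))
cv2.imwrite("pics/c0.png",cv2.resize(p[140:290,200:400,::-1],None,fx=4,fy=4,interpolation=cv2.INTER_CUBIC))
E
```

```text
top red 542 mean [0.6602 0.0676 0.1881] zpct [0.1813 0.1889 0.1937] circ [0.6595 0.0681] 0.0319
top blk 54 mean [0.5554 0.1032 0.0638] zpct [0.052  0.065  0.0695] circ [0.5565 0.1041] 0.0088
side red 675 mean [0.6616 0.0744 0.1882] zpct [0.1808 0.1886 0.1932] circ [0.6611 0.071 ] 0.0322
side blk 77 mean [0.5596 0.1108 0.0548] zpct [0.0376 0.0571 0.0677] circ [0.5592 0.1096] 0.0072
tin [0.698 0.203 0.055]
bowl [ 0.576 -0.063  0.008]
nutL [0.679 0.137 0.143]
nutR [ 0.632 -0.002  0.144]
tin ((0.7002286314964294, 0.20455285906791687), 0.037832099944353104) 968
bowl ((0.5771775245666504, -0.059802424162626266), 0.04763532429933548) 348
beam ((0.6602967977523804, 0.06803416460752487), (0.17205585539340973, 0.03287078067660332), 70.6734390258789) 1004
base ((0.5629814267158508, 0.08695867657661438), (0.2915647029876709, 0.2748374044895172), 1.0084997415542603) 3794
```

View pics/c0.png

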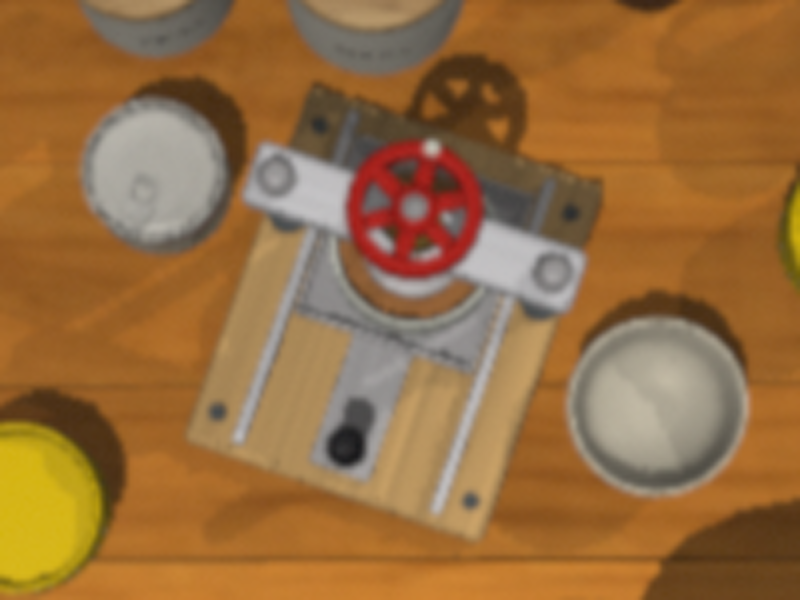

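Press yaw is about -0.33 rad, and the origin is about (0.660, 0.069). The knob measures (0.557, 0.106), which fits the given 110 mm. I'll pre-wind joint 6 and turn the wheel in one grip.

Emit:
arm_command(
  targets=[
    {"x": 0.5,"y": 0.64,"z": 0.16,"rz": -0.48,"claw": 0},
    {"x": 0.5,"y": 0.64,"z": 0.16,"rz": -0.48},
    {"x": 0.5,"y": 0.64,"z": 0.16,"rz": -0.48},
    {"x": 0.5,"y": 0.64,"z": 0.16,"rz": -0.48},
    {"x": 0.5,"y": 0.64,"z": 0.16,"rz": -0.48},
    {"x": 0.5,"y": 0.64,"z": 0.16,"rz": -0.48},
    {"x": 0.5,"y": 0.64,"z": 0.16,"rz": -0.48},
    {"x": 0.5,"y": 0.64,"z": 0.16,"rz": -0.48},
    {"x": 0.5,"y": 0.64,"z": 0.16,"rz": -0.48},
    {"x": 0.5,"y": 0.64,"z": 0.16,"rz": -0.48},
  ],
)

```text
schema error: expected keys x, y, z, rx, ry, rz, claw
```

```bash
python3 - <<'E'
from h import *
s=robot.read_state();print(s["t"],s["q"].round(3),s["tool_pos"].round(4),s["orientation"].round(3))
z=np.load("top0.npz");q=cloud("top",z["d"]).reshape(-1,3)
r=np.hypot(q[:,0]-.66,q[:,1]-.069)
for a,b in((.04,.08),(.08,.11),(.11,.15)):
    print(a,b,q[(r>a)&(r<b)&(q[:,2]<.5),2].max())
E
```

```text
0.1 [-1.425  0.131  1.489 -0.     1.523 -0.085] [ 0.1372 -0.5836  0.2317] [-3.119 -0.361  0.   ]
0.04 0.08 0.14853276339132626
0.08 0.11 0.14108469770442644
0.11 0.15 0.14321877060066845
```

All keys are required in every row.

Emit:
arm_command(
  targets=[
    {"x": 0.5,"y": 0.64,"z": 0.16,"rx": 0,"ry": 0,"rz": -0.48,"claw": 0},
    {"x": 0.5,"y": 0.64,"z": 0.16,"rx": 0,"ry": 0,"rz": -0.48,"claw": 0},
    {"x": 0.5,"y": 0.64,"z": 0.16,"rx": 0,"ry": 0,"rz": -0.48,"claw": 0},
    {"x": 0.5,"y": 0.64,"z": 0.16,"rx": 0,"ry": 0,"rz": -0.48,"claw": 0},
    {"x": 0.5,"y": 0.64,"z": 0.16,"rx": 0,"ry": 0,"rz": -0.48,"claw": 0},
    {"x": 0.5,"y": 0.64,"z": 0.16,"rx": 0,"ry": 0,"rz": -0.48,"claw": 0},
    {"x": 0.5,"y": 0.64,"z": 0.16,"rx": 0,"ry": 0,"rz": -0.48,"claw": 0},
    {"x": 0.5,"y": 0.64,"z": 0.16,"rx": 0,"ry": 0,"rz": -0.48,"claw": 0},
    {"x": 0.5,"y": 0.64,"z": 0.16,"rx": 0,"ry": 0,"rz": -0.48,"claw": 0},
    {"x": 0.5,"y": 0.64,"z": 0.16,"rx": 0,"ry": 0,"rz": -0.48,"claw": 0},
  ],
)

```text
t: 0.93
tool_pos: [0.3786, -0.2742, 0.3097]
orientation: [-2.934, 1.124, 0.001]
force: [0.0, -0.2, -0.3]
opening: 0.0931
gripper_force: 0.0
```

```bash
cat > st.py <<'E'
from h import *
s=robot.read_state();T=cv2.Rodrigues(s["orientation"])[0]
print(s["t"],s["q"].round(3),s["tool_pos"].round(4),"psi",np.arctan2(T[1,0],T[0,0]).round(3),"down",T[:,2].round(3),"F",s["force"].round(1),"M",s["wrist_torque"].round(2),s["opening"].round(4),s["gripper_force"])
E
python3 st.py
```

```text
Traceback (most recent call last):
  File "st.py", line 3, in <module>
    print(s["t"],s["q"].round(3),s["tool_pos"].round(4),"psi",np.arctan2(T[1,0],T[0,0]).round(3),"down",T[:,2].round(3),"F",s["force"].round(1),"M",s["wrist_torque"].round(2),s["opening"].round(4),s["gripper_force"])
                                                                                                                                                                               ^^^^^^^^^^^^^^^^^^
AttributeError: 'float' object has no attribute 'round'
```

Emit:
arm_command(
  targets=[
    {"x": 0.546,"y": 0.667,"z": -0.06,"rx": 0,"ry": 0,"rz": 0,"claw": 0},
    {"x": 0.546,"y": 0.667,"z": -0.06,"rx": 0,"ry": 0,"rz": 0,"claw": 0},
    {"x": 0.546,"y": 0.667,"z": -0.06,"rx": 0,"ry": 0,"rz": 0,"claw": 0},
    {"x": 0.546,"y": 0.667,"z": -0.06,"rx": 0,"ry": 0,"rz": 0,"claw": 0},
    {"x": 0.546,"y": 0.667,"z": -0.06,"rx": 0,"ry": 0,"rz": 0,"claw": 0},
    {"x": 0.546,"y": 0.667,"z": -0.06,"rx": 0,"ry": 0,"rz": 0,"claw": 0},
    {"x": 0.546,"y": 0.667,"z": -0.06,"rx": 0,"ry": 0,"rz": 0,"claw": 0},
    {"x": 0.546,"y": 0.667,"z": -0.06,"rx": 0,"ry": 0,"rz": 0,"claw": 0},
    {"x": 0.546,"y": 0.667,"z": -0.06,"rx": 0,"ry": 0,"rz": 0,"claw": 0},
    {"x": 0.546,"y": 0.667,"z": -0.06,"rx": 0,"ry": 0,"rz": 0,"claw": 0},
  ],
)

```text
t: 1.77
tool_pos: [0.6421, 0.0477, 0.2799]
orientation: [2.935, -1.12, -0.001]
force: [0.0, -0.5, 0.9]
opening: 0.0932
gripper_force: 0.0
```

```bash
sed -i 's/s\["opening"\].round(4)/round(s["opening"],4)/' st.py
python3 - <<'E'
from m import *
for n in("top","side"):
    p,d=grab(n,f"pics/{n}1.png"); np.savez(f"{n}1.npz",p=p,d=d)
meas("1")
import st
E
```

```text
top red 131 mean [0.642  0.0815 0.189 ] zpct [0.1842 0.1892 0.1937] circ [0.6475 0.0769] 0.026
top blk 56 mean [0.5557 0.1033 0.0638] zpct [0.0544 0.0641 0.0702] circ [0.5565 0.1041] 0.0088
side red 721 mean [0.6606 0.076  0.1877] zpct [0.1793 0.1881 0.1933] circ [0.6608 0.0709] 0.0322
side blk 75 mean [0.5598 0.1107 0.0552] zpct [0.0371 0.0561 0.068 ] circ [0.5602 0.1101] 0.0066
1.8667 [-2.000e-03  2.420e-01  1.283e+00  2.000e-03  1.621e+00  2.294e+00] [0.6424 0.0508 0.2764] psi -0.724 down [-0.005  0.002 -1.   ] F [-0.3 -0.1 -0.7] M [ 0.08  0.02 -0.01] 0.0933 0.0
```

View pics/side1.png

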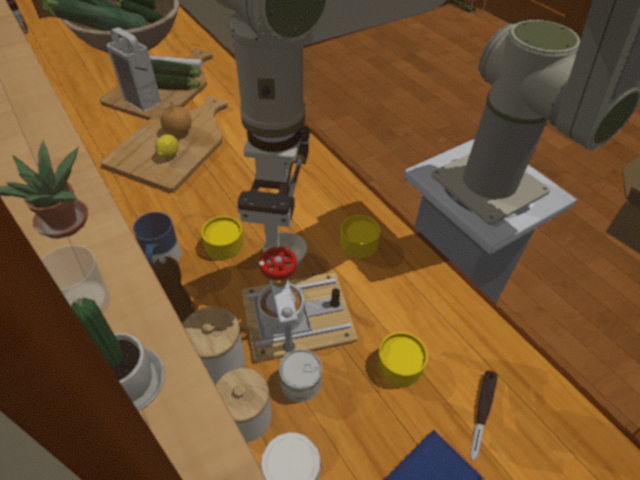

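Side view: the gripper hangs just right of and above the wheel (277,262) and the path down is clear. Next I align and descend.

Emit:
arm_command(
  targets=[
    {"x": 0.035,"y": 0.038,"z": 0,"rx": 0,"ry": 0,"rz": 0,"claw": 0},
    {"x": 0.035,"y": 0.038,"z": 0,"rx": 0,"ry": 0,"rz": 0,"claw": 0},
    {"x": 0.035,"y": 0.038,"z": 0,"rx": 0,"ry": 0,"rz": 0,"claw": 0},
  ],
)

```text
t: 2.12
tool_pos: [0.6586, 0.0649, 0.2798]
orientation: [2.935, -1.118, -0.002]
force: [0.5, -0.9, -0.4]
opening: 0.093
gripper_force: 0.0
```

```bash
python3 st.py
```

```text
2.1167 [ 0.021  0.287  1.225 -0.     1.631  2.32 ] [0.6586 0.0649 0.2798] psi -0.728 down [-0.002 -0.    -1.   ] F [ 0.5 -0.9 -0.4] M [ 0.07 -0.01 -0.02] 0.093 0.0
```

Emit:
arm_command(
  targets=[
    {"x": 0.002,"y": 0.004,"z": -0.04,"rx": 0,"ry": 0,"rz": 0,"claw": 0},
    {"x": 0.002,"y": 0.004,"z": -0.08,"rx": 0,"ry": 0,"rz": 0,"claw": 0},
    {"x": 0.002,"y": 0.004,"z": -0.12,"rx": 0,"ry": 0,"rz": 0,"claw": 0},
    {"x": 0.002,"y": 0.004,"z": -0.15,"rx": 0,"ry": 0,"rz": 0,"claw": 0},
    {"x": 0.002,"y": 0.004,"z": -0.17,"rx": 0,"ry": 0,"rz": 0,"claw": 0},
    {"x": 0.002,"y": 0.004,"z": -0.19,"rx": 0,"ry": 0,"rz": 0,"claw": 0},
    {"x": 0.002,"y": 0.004,"z": -0.198,"rx": 0,"ry": 0,"rz": 0,"claw": 0},
    {"x": 0.002,"y": 0.004,"z": -0.198,"rx": 0,"ry": 0,"rz": 0,"claw": 0},
    {"x": 0.002,"y": 0.004,"z": -0.198,"rx": 0,"ry": 0,"rz": 0,"claw": 0},
  ],
)

```text
t: 2.87
tool_pos: [0.6601, 0.0664, 0.1826]
orientation: [-2.935, 1.12, -0.001]
force: [0.2, -0.4, 0.4]
opening: 0.0927
gripper_force: 0.0
```

```bash
python3 st.py
```

```text
2.8667 [ 0.023  0.325  1.356 -0.     1.46   2.323] [0.6601 0.0664 0.1826] psi -0.729 down [ 0.001 -0.    -1.   ] F [ 0.2 -0.4  0.4] M [ 0.09 -0.01  0.01] 0.0927 0.0
```

Emit:
arm_command(
  targets=[
    {"x": 0,"y": 0.005,"z": -0.002,"rx": 0,"ry": 0,"rz": 0,"claw": 60},
    {"x": 0,"y": 0.005,"z": -0.002,"rx": 0,"ry": 0,"rz": 0,"claw": 255},
    {"x": 0,"y": 0.005,"z": -0.002,"rx": 0,"ry": 0,"rz": 0,"claw": 255},
    {"x": 0,"y": 0.005,"z": -0.002,"rx": 0,"ry": 0,"rz": 0,"claw": 255},
    {"x": 0,"y": 0.005,"z": -0.002,"rx": 0,"ry": 0,"rz": 0,"claw": 255},
    {"x": 0,"y": 0.005,"z": -0.002,"rx": 0,"ry": 0,"rz": 0,"claw": 255},
  ],
  squeeze=15,
)

```text
t: 3.37
tool_pos: [0.6597, 0.0689, 0.181]
orientation: [2.935, -1.12, -0.0]
force: [-2.0, -1.7, 0.8]
opening: 0.0616
gripper_force: 15.0
```

```bash
python3 st.py
```

```text
3.3667 [ 0.027  0.327  1.356 -0.     1.459  2.327] [0.6597 0.0689 0.181 ] psi -0.729 down [-0. -0. -1.] F [-2.  -1.7  0.8] M [-0.12  0.26  0.11] 0.0616 15.000207438133657
```

Emit:
arm_command(
  targets=[
    {"x": 0,"y": 0,"z": 0,"rx": 0,"ry": 0,"rz": 0.01,"claw": 255},
    {"x": 0,"y": 0,"z": 0.001,"rx": 0,"ry": 0,"rz": 0.05,"claw": 255},
    {"x": 0,"y": 0,"z": 0.002,"rx": 0,"ry": 0,"rz": 0.1,"claw": 255},
    {"x": 0,"y": 0,"z": 0.0025,"rx": 0,"ry": 0,"rz": 0.15,"claw": 255},
    {"x": 0,"y": 0,"z": 0.003,"rx": 0,"ry": 0,"rz": 0.2,"claw": 255},
    {"x": 0,"y": 0,"z": 0.004,"rx": 0,"ry": 0,"rz": 0.25,"claw": 255},
    {"x": 0,"y": 0,"z": 0.005,"rx": 0,"ry": 0,"rz": 0.3,"claw": 255},
    {"x": 0,"y": 0,"z": 0.0055,"rx": 0,"ry": 0,"rz": 0.35,"claw": 255},
    {"x": 0,"y": 0,"z": 0.0065,"rx": 0,"ry": 0,"rz": 0.4,"claw": 255},
    {"x": 0,"y": 0,"z": 0.007,"rx": 0,"ry": 0,"rz": 0.45,"claw": 255},
  ],
  squeeze=25,
)

```text
t: 4.2
tool_pos: [0.6598, 0.0688, 0.1846]
orientation: [3.129, 0.277, -0.0]
force: [-3.1, -2.4, 4.6]
opening: 0.0613
gripper_force: 25.0
```

```bash
python3 - <<'E'
from h import *
import st
p,d=grab("side"); np.savez("side2.npz",p=p,d=d)
a=np.load("side1.npz")["p"]
cr=lambda p:cv2.resize(p[230:310,230:330,::-1],None,fx=4,fy=4,interpolation=cv2.INTER_CUBIC)
cv2.imwrite("pics/s2.png",np.hstack([cr(a),cr(p)]))
E
```

```text
4.2 [ 0.027  0.325  1.352 -0.     1.465  1.421] [0.6598 0.0688 0.1846] psi 0.176 down [-0. -0. -1.] F [-3.1 -2.4  4.6] M [-0.29  0.55 -0.23] 0.0613 24.997123014181852
```

View pics/s2.png

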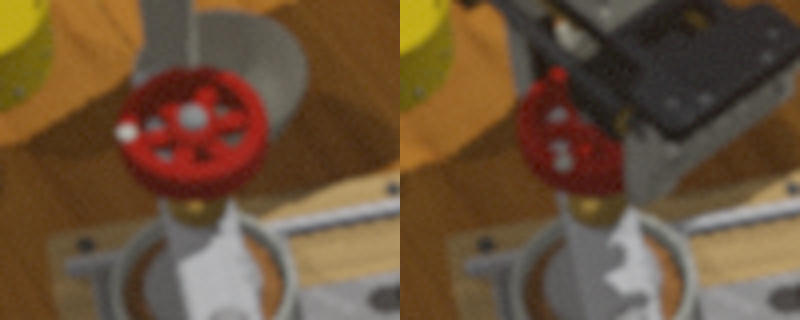

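The left crop (before) has the white dot at (125,130). In the right crop (now) it has left that spot and the fingers hold the rim at (630,130). The wheel turns with the grip, so I carry on.

Emit:
arm_command(
  targets=[
    {"x": 0,"y": 0,"z": 0.001,"rx": 0,"ry": 0,"rz": 0.06,"claw": 255},
    {"x": 0,"y": 0,"z": 0.002,"rx": 0,"ry": 0,"rz": 0.12,"claw": 255},
    {"x": 0,"y": 0,"z": 0.003,"rx": 0,"ry": 0,"rz": 0.18,"claw": 255},
    {"x": 0,"y": 0,"z": 0.004,"rx": 0,"ry": 0,"rz": 0.24,"claw": 255},
    {"x": 0,"y": 0,"z": 0.005,"rx": 0,"ry": 0,"rz": 0.3,"claw": 255},
    {"x": 0,"y": 0,"z": 0.006,"rx": 0,"ry": 0,"rz": 0.36,"claw": 255},
    {"x": 0,"y": 0,"z": 0.007,"rx": 0,"ry": 0,"rz": 0.42,"claw": 255},
    {"x": 0,"y": 0,"z": 0.0078,"rx": 0,"ry": 0,"rz": 0.48,"claw": 255},
    {"x": 0,"y": 0,"z": 0.0088,"rx": 0,"ry": 0,"rz": 0.54,"claw": 255},
    {"x": 0,"y": 0,"z": 0.0096,"rx": 0,"ry": 0,"rz": 0.6,"claw": 255},
  ],
)

```text
t: 5.08
tool_pos: [0.6598, 0.0688, 0.1894]
orientation: [2.428, 1.993, -0.001]
force: [-1.8, -2.0, 3.0]
opening: 0.0613
gripper_force: 25.0
```

Emit:
arm_command(
  targets=[
    {"x": 0,"y": 0,"z": 0.001,"rx": 0,"ry": 0,"rz": 0.06,"claw": 255},
    {"x": 0,"y": 0,"z": 0.002,"rx": 0,"ry": 0,"rz": 0.12,"claw": 255},
    {"x": 0,"y": 0,"z": 0.003,"rx": 0,"ry": 0,"rz": 0.18,"claw": 255},
    {"x": 0,"y": 0,"z": 0.004,"rx": 0,"ry": 0,"rz": 0.24,"claw": 255},
    {"x": 0,"y": 0,"z": 0.005,"rx": 0,"ry": 0,"rz": 0.3,"claw": 255},
    {"x": 0,"y": 0,"z": 0.006,"rx": 0,"ry": 0,"rz": 0.36,"claw": 255},
    {"x": 0,"y": 0,"z": 0.007,"rx": 0,"ry": 0,"rz": 0.42,"claw": 255},
    {"x": 0,"y": 0,"z": 0.0078,"rx": 0,"ry": 0,"rz": 0.48,"claw": 255},
    {"x": 0,"y": 0,"z": 0.0088,"rx": 0,"ry": 0,"rz": 0.54,"claw": 255},
    {"x": 0,"y": 0,"z": 0.0096,"rx": 0,"ry": 0,"rz": 0.6,"claw": 255},
  ],
)

```text
t: 5.92
tool_pos: [0.6599, 0.0688, 0.1942]
orientation: [0.879, 3.016, -0.0]
force: [-2.4, -2.5, 1.9]
opening: 0.0615
gripper_force: 25.0
```

```bash
python3 st.py
```

```text
5.9167 [ 0.027  0.319  1.341 -0.     1.481 -0.977] [0.6599 0.0688 0.1942] psi 2.575 down [ 0. -0. -1.] F [-2.4 -2.5  1.9] M [-0.32  0.23 -0.24] 0.0615 24.995448072440922
```

Emit:
arm_command(
  targets=[
    {"x": 0,"y": 0,"z": 0.001,"rx": 0,"ry": 0,"rz": 0.06,"claw": 255},
    {"x": 0,"y": 0,"z": 0.002,"rx": 0,"ry": 0,"rz": 0.12,"claw": 255},
    {"x": 0,"y": 0,"z": 0.003,"rx": 0,"ry": 0,"rz": 0.18,"claw": 255},
    {"x": 0,"y": 0,"z": 0.004,"rx": 0,"ry": 0,"rz": 0.24,"claw": 255},
    {"x": 0,"y": 0,"z": 0.005,"rx": 0,"ry": 0,"rz": 0.3,"claw": 255},
    {"x": 0,"y": 0,"z": 0.006,"rx": 0,"ry": 0,"rz": 0.36,"claw": 255},
    {"x": 0,"y": 0,"z": 0.007,"rx": 0,"ry": 0,"rz": 0.42,"claw": 255},
    {"x": 0,"y": 0,"z": 0.0078,"rx": 0,"ry": 0,"rz": 0.48,"claw": 255},
    {"x": 0,"y": 0,"z": 0.0088,"rx": 0,"ry": 0,"rz": 0.54,"claw": 255},
    {"x": 0,"y": 0,"z": 0.0096,"rx": 0,"ry": 0,"rz": 0.6,"claw": 255},
  ],
)

```text
t: 6.75
tool_pos: [0.6599, 0.0689, 0.199]
orientation: [-0.978, 2.985, -0.0]
force: [-1.9, -1.6, 2.8]
opening: 0.0612
gripper_force: 25.0
```

Emit:
arm_command(
  targets=[
    {"x": 0,"y": 0,"z": 0,"rx": 0,"ry": 0,"rz": 0,"claw": 255},
    {"x": 0,"y": 0,"z": 0,"rx": 0,"ry": 0,"rz": 0,"claw": 0},
    {"x": 0,"y": 0,"z": 0,"rx": 0,"ry": 0,"rz": 0,"claw": 0},
    {"x": 0,"y": 0,"z": 0,"rx": 0,"ry": 0,"rz": 0,"claw": 0},
    {"x": 0,"y": 0,"z": 0,"rx": 0,"ry": 0,"rz": 0,"claw": 0},
    {"x": 0,"y": 0,"z": 0,"rx": 0,"ry": 0,"rz": 0,"claw": 0},
  ],
)

```text
t: 7.25
tool_pos: [0.6599, 0.0693, 0.1985]
orientation: [0.97, -2.988, -0.0]
force: [-0.1, -0.7, -0.7]
opening: 0.0898
gripper_force: 0.0
```

```bash
python3 st.py
```

```text
7.25 [ 0.027  0.317  1.336  0.     1.489 -2.171] [0.6599 0.0693 0.1985] psi -2.514 down [-0.  0. -1.] F [-0.1 -0.7 -0.7] M [ 0.11 -0.09 -0.  ] 0.0898 0.0
```

Emit:
arm_command(
  targets=[
    {"x": 0,"y": 0,"z": 0.08,"rx": 0,"ry": 0,"rz": 0,"claw": 0},
    {"x": 0,"y": 0,"z": 0.14,"rx": 0,"ry": 0,"rz": 0,"claw": 0},
    {"x": -0.08,"y": 0.02,"z": 0.16,"rx": 0,"ry": 0,"rz": -0.1,"claw": 0},
    {"x": -0.15,"y": 0.05,"z": 0.16,"rx": 0,"ry": 0,"rz": -0.2,"claw": 0},
    {"x": -0.206,"y": 0.071,"z": 0.16,"rx": 0,"ry": 0,"rz": -0.3,"claw": 145},
    {"x": -0.206,"y": 0.071,"z": 0.16,"rx": 0,"ry": 0,"rz": -0.4,"claw": 145},
    {"x": -0.206,"y": 0.071,"z": 0.16,"rx": 0,"ry": 0,"rz": -0.478,"claw": 145},
    {"x": -0.206,"y": 0.071,"z": 0.16,"rx": 0,"ry": 0,"rz": -0.478,"claw": 145},
    {"x": -0.206,"y": 0.071,"z": 0.16,"rx": 0,"ry": 0,"rz": -0.478,"claw": 145},
    {"x": -0.206,"y": 0.071,"z": 0.16,"rx": 0,"ry": 0,"rz": -0.478,"claw": 145},
  ],
)

```text
t: 8.08
tool_pos: [0.5568, 0.1048, 0.2788]
orientation: [0.523, 3.097, 0.0]
force: [-0.3, 0.9, 0.3]
opening: 0.0573
gripper_force: 0.0
```

```bash
python3 - <<'E'
from m import *
for n in("top","side"):
    p,d=grab(n,f"pics/{n}3.png"); np.savez(f"{n}3.npz",p=p,d=d)
o=meas("3")
import st
p=o["side"][0]
cv2.imwrite("pics/s3.png",cv2.resize(p[220:380,220:380,::-1],(600,600),interpolation=cv2.INTER_CUBIC))
# max height map along press frame in front of beam from initial clouds
W=cloud("top",np.load("top0.npz")["d"]).reshape(-1,3)-[.66,.069,0]
c,s=np.cos(-.33),np.sin(-.33);X=W[:,0]*c+W[:,1]*s;Y=-W[:,0]*s+W[:,1]*c
for y in range(-80,80,10):
    m=(X<-.095)&(X>-.13)&(Y*1e3>=y)&(Y*1e3<y+10); print(y,W[m,2].max().round(3),end="; ")
E
```

```text
top red 51 mean [0.686  0.0729 0.2082] zpct [0.2016 0.209  0.2117] circ [0.6855 0.0738] 0.0135
top blk 0
side red 420 mean [0.663  0.0794 0.2061] zpct [0.1975 0.2071 0.2114] circ [0.6615 0.0717] 0.0312
side blk 76 mean [0.5596 0.1107 0.055 ] zpct [0.0373 0.0562 0.0682] circ [0.5597 0.1096] 0.0067
8.1833 [ 0.095  0.025  1.516  0.     1.601 -1.147] [0.5569 0.1047 0.2787] psi 2.813 down [ 0.  0. -1.] F [ 1.2  0.4 -1.2] M [ 0.04 -0.13 -0.02] 0.0497 0.0
-80 0.022; -70 0.019; -60 0.029; -50 0.018; -40 0.02; -30 0.019; -20 0.026; -10 0.071; 0 0.069; 10 0.025; 20 0.019; 30 0.019; 40 0.021; 50 0.031; 60 0.02; 70 0.02;
```

View pics/s3.png

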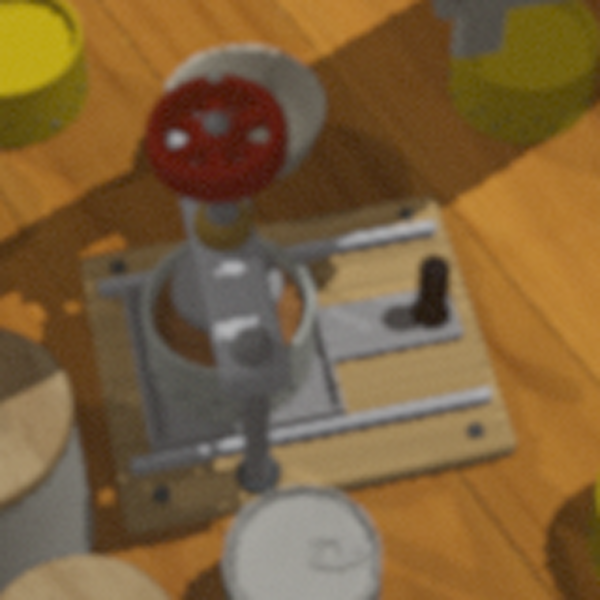

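The wheel rose 18 mm (about 4.5 rad), so the plate is at least 9 mm above the rim. In the crop the knob stands at (432,290), free, and the mould sits in the tray. Next I descend onto the knob.

Emit:
arm_command(
  targets=[
    {"x": 0,"y": 0.001,"z": -0.07,"rx": 0,"ry": 0,"rz": 0,"claw": 145},
    {"x": 0,"y": 0.001,"z": -0.14,"rx": 0,"ry": 0,"rz": 0,"claw": 145},
    {"x": 0,"y": 0.001,"z": -0.21,"rx": 0,"ry": 0,"rz": 0,"claw": 145},
    {"x": 0,"y": 0.001,"z": -0.28,"rx": 0,"ry": 0,"rz": 0,"claw": 145},
    {"x": 0,"y": 0.001,"z": -0.34,"rx": 0,"ry": 0,"rz": 0,"claw": 145},
    {"x": 0,"y": 0.001,"z": -0.39,"rx": 0,"ry": 0,"rz": 0,"claw": 145},
    {"x": 0,"y": 0.001,"z": -0.43,"rx": 0,"ry": 0,"rz": 0,"claw": 145},
    {"x": 0,"y": 0.001,"z": -0.455,"rx": 0,"ry": 0,"rz": 0,"claw": 145},
    {"x": 0,"y": 0.001,"z": -0.468,"rx": 0,"ry": 0,"rz": 0,"claw": 145},
    {"x": 0,"y": 0.001,"z": -0.468,"rx": 0,"ry": 0,"rz": 0,"claw": 145},
  ],
)

```text
t: 9.02
tool_pos: [0.5561, 0.1051, 0.0434]
orientation: [-0.509, -3.098, 0.001]
force: [-0.1, -0.7, 0.2]
opening: 0.0401
gripper_force: 0.0
```

Emit:
arm_command(
  targets=[
    {"x": 0,"y": 0,"z": 0,"rx": 0,"ry": 0,"rz": 0,"claw": 255},
    {"x": 0,"y": 0,"z": 0,"rx": 0,"ry": 0,"rz": 0,"claw": 255},
    {"x": 0,"y": 0,"z": 0,"rx": 0,"ry": 0,"rz": 0,"claw": 255},
    {"x": 0,"y": 0,"z": 0,"rx": 0,"ry": 0,"rz": 0,"claw": 255},
    {"x": 0,"y": 0,"z": 0,"rx": 0,"ry": 0,"rz": 0,"claw": 255},
    {"x": 0,"y": 0,"z": 0,"rx": 0,"ry": 0,"rz": 0,"claw": 255},
  ],
  squeeze=25,
)

```text
t: 9.52
tool_pos: [0.5578, 0.1048, 0.046]
orientation: [0.511, 3.098, -0.0]
force: [-1.8, -3.3, 6.8]
opening: 0.0173
gripper_force: 25.0
```

```bash
python3 st.py
```

```text
9.5167 [ 9.600e-02  2.110e-01  1.754e+00 -1.000e-03  1.175e+00 -1.148e+00] [0.5578 0.1048 0.046 ] psi 2.815 down [ 0.002 -0.    -1.   ] F [-1.8 -3.3  6.8] M [-0.5   0.13  0.02] 0.0173 25.009185759572574
```

Emit:
arm_command(
  targets=[
    {"x": -0.004,"y": 0.0014,"z": 0,"rx": 0,"ry": 0,"rz": 0,"claw": 255},
    {"x": -0.012,"y": 0.0042,"z": 0,"rx": 0,"ry": 0,"rz": 0,"claw": 255},
    {"x": -0.024,"y": 0.0083,"z": 0,"rx": 0,"ry": 0,"rz": 0,"claw": 255},
    {"x": -0.04,"y": 0.0138,"z": 0,"rx": 0,"ry": 0,"rz": 0,"claw": 255},
    {"x": -0.056,"y": 0.0194,"z": 0,"rx": 0,"ry": 0,"rz": 0,"claw": 255},
    {"x": -0.072,"y": 0.0249,"z": 0,"rx": 0,"ry": 0,"rz": 0,"claw": 255},
    {"x": -0.088,"y": 0.0304,"z": 0,"rx": 0,"ry": 0,"rz": 0,"claw": 255},
    {"x": -0.104,"y": 0.036,"z": 0,"rx": 0,"ry": 0,"rz": 0,"claw": 255},
    {"x": -0.118,"y": 0.0408,"z": 0,"rx": 0,"ry": 0,"rz": 0,"claw": 255},
    {"x": -0.128,"y": 0.0443,"z": 0,"rx": 0,"ry": 0,"rz": 0,"claw": 255},
  ],
)

```text
t: 10.35
tool_pos: [0.4936, 0.1275, 0.046]
orientation: [0.51, 3.097, 0.001]
force: [2.1, -3.2, 6.4]
opening: 0.0174
gripper_force: 25.0
```

```bash
python3 st.py
```

```text
10.35 [ 1.520e-01  6.300e-02  1.918e+00 -1.000e-03  1.158e+00 -1.092e+00] [0.4936 0.1275 0.046 ] psi 2.815 down [ 0.003 -0.    -1.   ] F [ 2.1 -3.2  6.4] M [-0.61 -0.35 -0.02] 0.0174 25.011501563103593
```

Emit:
arm_command(
  targets=[
    {"x": -0.007,"y": 0.0024,"z": 0,"rx": 0,"ry": 0,"rz": 0,"claw": 255},
    {"x": -0.014,"y": 0.0048,"z": 0,"rx": 0,"ry": 0,"rz": 0,"claw": 255},
    {"x": -0.02,"y": 0.0069,"z": 0,"rx": 0,"ry": 0,"rz": 0,"claw": 255},
    {"x": -0.026,"y": 0.009,"z": 0,"rx": 0,"ry": 0,"rz": 0,"claw": 255},
    {"x": -0.03,"y": 0.0104,"z": 0,"rx": 0,"ry": 0,"rz": 0,"claw": 255},
    {"x": -0.034,"y": 0.0118,"z": 0,"rx": 0,"ry": 0,"rz": 0,"claw": 255},
    {"x": -0.037,"y": 0.0128,"z": 0,"rx": 0,"ry": 0,"rz": 0,"claw": 255},
    {"x": -0.037,"y": 0.0128,"z": 0,"rx": 0,"ry": 0,"rz": 0,"claw": 255},
    {"x": -0.037,"y": 0.0128,"z": 0,"rx": 0,"ry": 0,"rz": 0,"claw": 255},
  ],
)

```text
t: 11.1
tool_pos: [0.4774, 0.1331, 0.0461]
orientation: [0.51, 3.093, 0.001]
force: [11.6, -6.5, -2.5]
opening: 0.0174
gripper_force: 25.0
```

```bash
python3 st.py
```

```text
11.1 [ 0.17   0.021  1.961 -0.002  1.153 -1.073] [0.4774 0.1331 0.0461] psi 2.815 down [ 0.007 -0.001 -1.   ] F [11.6 -6.5 -2.5] M [-1.03 -2.08  0.05] 0.0174 25.001547960127937
```

Drawn 85 mm, and the force rise shows it is at the stop. Release and rise.

Emit:
arm_command(
  targets=[
    {"x": 0,"y": 0,"z": 0,"rx": 0,"ry": 0,"rz": 0,"claw": 130},
    {"x": 0,"y": 0,"z": 0,"rx": 0,"ry": 0,"rz": 0,"claw": 130},
    {"x": 0,"y": 0,"z": 0,"rx": 0,"ry": 0,"rz": 0,"claw": 130},
    {"x": 0,"y": 0,"z": 0.05,"rx": 0,"ry": 0,"rz": 0,"claw": 130},
    {"x": 0,"y": 0,"z": 0.1,"rx": 0,"ry": 0,"rz": 0,"claw": 130},
    {"x": 0,"y": 0,"z": 0.17,"rx": 0,"ry": 0,"rz": 0,"claw": 130},
    {"x": 0,"y": 0,"z": 0.24,"rx": 0,"ry": 0,"rz": 0,"claw": 130},
    {"x": 0,"y": 0,"z": 0.32,"rx": 0,"ry": 0,"rz": 0,"claw": 130},
    {"x": 0,"y": -0.06,"z": 0.4,"rx": 0,"ry": 0,"rz": 0,"claw": 130},
    {"x": 0,"y": -0.14,"z": 0.45,"rx": 0,"ry": 0,"rz": 0,"claw": 130},
  ],
)

```text
t: 11.93
tool_pos: [0.4746, 0.0762, 0.2655]
orientation: [0.504, 3.098, 0.003]
force: [0.9, -0.2, 1.0]
opening: 0.0453
gripper_force: 0.0
```

Emit:
arm_command(
  targets=[
    {"x": -0.05,"y": -0.08,"z": 0,"rx": 0,"ry": 0,"rz": 0,"claw": 130},
    {"x": -0.05,"y": -0.16,"z": 0,"rx": 0,"ry": 0,"rz": 0,"claw": 130},
    {"x": -0.05,"y": -0.24,"z": 0,"rx": 0,"ry": 0,"rz": 0,"claw": 130},
    {"x": -0.05,"y": -0.32,"z": 0,"rx": 0,"ry": 0,"rz": 0,"claw": 130},
    {"x": -0.05,"y": -0.4,"z": 0,"rx": 0,"ry": 0,"rz": 0,"claw": 130},
    {"x": -0.05,"y": -0.48,"z": 0,"rx": 0,"ry": 0,"rz": 0,"claw": 130},
    {"x": -0.05,"y": -0.55,"z": 0,"rx": 0,"ry": 0,"rz": 0,"claw": 130},
    {"x": -0.05,"y": -0.55,"z": 0,"rx": 0,"ry": 0,"rz": 0,"claw": 130},
    {"x": -0.05,"y": -0.55,"z": 0,"rx": 0,"ry": 0,"rz": 0,"claw": 130},
  ],
)

```text
t: 12.68
tool_pos: [0.4486, -0.2015, 0.2611]
orientation: [-0.516, -3.097, -0.002]
force: [-0.2, 1.1, -0.5]
opening: 0.0458
gripper_force: 0.0
```

```bash
python3 - <<'E'
from m import *
for n in("top","side"):
    p,d=grab(n,f"pics/{n}4.png"); np.savez(f"{n}4.npz",p=p,d=d)
o=meas("4")
import st
p,W=o["top"]
for nm,c,lo,hi,r in(("tin",(.698,.203),.05,.066,.06),("bowl",(.576,-.063),.038,.052,.07)):
    q=W.reshape(-1,3)
    q=q[(q[:,2]>lo)&(q[:,2]<hi)&(np.hypot(*(q[:,:2]-c).T)<r)]
    print(nm,cv2.minEnclosingCircle(q[:,:2].astype(np.float32)),len(q))
q=W.reshape(-1,3);q=q[(q[:,2]>.06)&(q[:,2]<.075)&(np.hypot(q[:,0]-.58,q[:,1]-.097)<.055)]
print("mould",cv2.minEnclosingCircle(q[:,:2].astype(np.float32)),"expect",.66-.085*.945,.069+.085*.327)
a=cv2.resize(p[140:300,200:400],(400,320));b=cv2.resize(o["side"][0][220:380,210:410],(400,320))
cv2.imwrite("pics/f.png",np.hstack([a,b])[:,:,::-1])
E
```

```text
top red 569 mean [0.6619 0.068  0.2062] zpct [0.2004 0.207  0.2117] circ [0.6597 0.0683] 0.032
top blk 53 mean [0.4766 0.1308 0.0645] zpct [0.0545 0.0655 0.0702] circ [0.4764 0.1307] 0.0085
side red 729 mean [0.6622 0.0743 0.2059] zpct [0.1972 0.2066 0.2113] circ [0.6609 0.0715] 0.0321
side blk 82 mean [0.4803 0.1386 0.0545] zpct [0.0369 0.0557 0.0689] circ [0.4789 0.1368] 0.007
12.7833 [-5.230e-01 -1.760e-01  1.738e+00  1.000e-03  1.581e+00 -1.767e+00] [ 0.4491 -0.1996  0.2614] psi 2.815 down [-0.001  0.001 -1.   ] F [0.3 0.5 0.2] M [ 0.06 -0.16 -0.03] 0.0457 0.0
tin ((0.6999830007553101, 0.204544335603714), 0.03797375038266182) 961
bowl ((0.5772174000740051, -0.059476181864738464), 0.04763798043131828) 353
mould ((0.5802850723266602, 0.09608150273561478), 0.043886926025152206) expect 0.579675 0.096795
```

View pics/f.png

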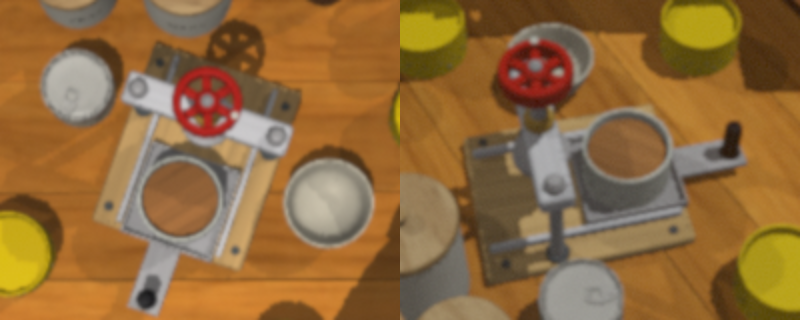

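The picture shows the tray fully out (knob at (147,298) left, (733,140) right), the mould standing in it at the expected position, and the plate raised. The tin and bowl have not moved. Handing in.

```bash
python3 -c "
from plant import robot
print(robot.close_job())"
```

```text
the job is handed in; nothing more can be done
None
```

The job is handed in: the wheel was turned about 4.5 rad anticlockwise, which puts the plate at least 9 mm above the mould's rim. The tray was then drawn about 85 mm to its stop with the mould standing in it, and the tin and bowl did not move. The hand-in returned no verdict.

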